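Lid the porcelain crucibles after weighing

TASK

The four weighed crucibles are to be covered before they go into the desiccator: take the four porcelain lids and set each down, without dropping it, on the crucible of its own size, so that it lies level with its boss in the mouth. The crucibles are known by where they stand, so leave all four upright in their places, and leave the aluminium dish and the red screw cap where they lie.

Things in the scene. Friction and masses are not known exactly. Their poses are not given: they have to be found in the camera images.
- lid_s_center (a point): The smallest of four white porcelain crucible lids, lying flat on the bench knob up: a round plate 41 mm across and 4 mm thick with a round knob 14 mm across and 17 mm high in its middle, and under it a round boss 22 mm across and 5 mm deep, tapered at its foot; 26 mm high in all. It belongs on crucible_s. The point is on the axis half-way up, 13 mm above the underside of the boss and 4 mm above the plate's top; z points up along the knob.
- lid_m_center (a point): The second smallest of four white porcelain crucible lids, lying flat on the bench knob up: a round plate 52 mm across and 4 mm thick with a round knob 14 mm across and 17 mm high in its middle, and under it a round boss 33 mm across and 5 mm deep, tapered at its foot; 26 mm high in all. It belongs on crucible_m. The point is on the axis half-way up, 13 mm above the underside of the boss and 4 mm above the plate's top; z points up along the knob.
- lid_l_center (a point): The second largest of four white porcelain crucible lids, lying flat on the bench knob up: a round plate 63 mm across and 4 mm thick with a round knob 14 mm across and 17 mm high in its middle, and under it a round boss 44 mm across and 5 mm deep, tapered at its foot; 26 mm high in all. It belongs on crucible_l. The point is on the axis half-way up, 13 mm above the underside of the boss and 4 mm above the plate's top; z points up along the knob.
- lid_xl_center (a point): The largest of four white porcelain crucible lids, lying flat on the bench knob up: a round plate 74 mm across and 4 mm thick with a round knob 14 mm across and 17 mm high in its middle, and under it a round boss 55 mm across and 5 mm deep, tapered at its foot; 26 mm high in all. It belongs on crucible_xl. The point is on the axis half-way up, 13 mm above the underside of the boss and 4 mm above the plate's top; z points up along the knob.
- crucible_s_mouth (a point): The smallest of four white porcelain crucibles, an open round cup standing loose on the bench: 36 mm across the rim, 31 mm high, wall 2.5 mm, inside of the mouth 31 mm across, narrowing downwards to a foot 22 mm across. The point is at the centre of the mouth, level with the rim; z points up. When its lid is on, the plate's underside rests on the rim with the boss inside the mouth (about 4 mm of play all round), and the lid's point is 8 mm above this one.
- crucible_m_mouth (a point): The second smallest of four white porcelain crucibles, an open round cup standing loose on the bench: 47 mm across the rim, 39 mm high, wall 2.5 mm, inside of the mouth 42 mm across, narrowing downwards to a foot 29 mm across. The point is at the centre of the mouth, level with the rim; z points up. When its lid is on, the plate's underside rests on the rim with the boss inside the mouth (about 4 mm of play all round), and the lid's point is 8 mm above this one.
- crucible_l_mouth (a point): The second largest of four white porcelain crucibles, an open round cup standing loose on the bench: 58 mm across the rim, 47 mm high, wall 2.5 mm, inside of the mouth 53 mm across, narrowing downwards to a foot 36 mm across. The point is at the centre of the mouth, level with the rim; z points up. When its lid is on, the plate's underside rests on the rim with the boss inside the mouth (about 4 mm of play all round), and the lid's point is 8 mm above this one.
- crucible_xl_mouth (a point): The largest of four white porcelain crucibles, an open round cup standing loose on the bench: 69 mm across the rim, 55 mm high, wall 2.5 mm, inside of the mouth 64 mm across, narrowing downwards to a foot 43 mm across. The point is at the centre of the mouth, level with the rim; z points up. When its lid is on, the plate's underside rests on the rim with the boss inside the mouth (about 4 mm of play all round), and the lid's point is 8 mm above this one.
- dish_center (a point): Bystander: an empty round aluminium weighing dish, 64 mm across and 14 mm high, lying among the lids and crucibles; the point is its centre, half-way up. The things named here stand at least 80 mm apart, centre to centre, on the bench, whose top is at height 0.
- cap_center (a point): Bystander: a red ribbed plastic screw cap, 55 mm across and 22 mm high, lying open side up among the lids and crucibles; the point is its centre, half-way up. Farther off stand and lie a small amber jar, a white bottle, tongs, a spatula and, at the sides and back, a balance, a hot plate, a desiccator and a tube rack.
Things that resemble listed ones, but are neither listed nor needed, are in the scene too. Leave any pink look-alike of the part that bears crucible_m_mouth alone.

How it is judged:
By the outcome, as a careful person would: the job done as asked, in the order asked, and still so for the second after the job is handed in, with the robot touching nothing.
It also fails if it takes over 102 s, if anything falls off the work surface, if the arm or the gripper's body presses on something with over 40 N, if the wrist force passes 120 N, or if a joint passes its speed limit or range.

ROBOT

A 6-joint arm with a two-finger parallel gripper is mounted at the origin on the work surface. World frame = base frame: x ahead of the robot, y to its left, z up, the work surface at z = 0. Lengths are in m, angles in rad, forces in N, time in s.
With the tool pointing down it reaches from about 0.35 to 0.925 m from the base axis. Payload 6.4 kg.
Tool frame: the origin (TCP) lies on the mounting face of the last link; the fingertips stand 199 mm ahead of it and the grasp point (between the pads) lies 180 mm ahead of it; z points along the fingers, y is the line along which they close (so a half turn about z gives the same grasp; the last joint's range is limited). The gripper opens to 94 mm and grips with 3 to 60 N. Pads are 16 mm wide; open, the fingers measure 119 mm over their backs; the gripper's body (75 mm by 177 mm) begins 78 mm behind the grasp point.
Start: joints at [-1.296, 0.245, 1.558, -0, 1.339, -0.174], TCP at [0.282, -0.586, 0.405] pointing down, gripper open.
Joint ranges: [-3.13, 3.13], [-1.02, 2.26], [0.13, 2.54], [-0.95, 4.09], [0.21, 2.88], [-2.74, 2.74]. Speed limits (rad/s): [2.57, 2.57, 3.14, 3.14, 3.14, 3.14].

INTERFACE

Orientations are given as [roll, pitch, yaw] about the fixed x, y, z axes, in that order (R = Rz(yaw) Ry(pitch) Rx(roll)).
In Python, from station import env gives the robot as it stands.
- The arm moves only by the tool carry_out, never from a script. Its arguments are lists of equal length, an entry for each row: "claw": the closure, from -1 (fully open) to 1 (shut), so that 0 is half open; "offset": the shift along the tool's x, y, z in mm, a list of three; "delta_rot": the turn, a rotation vector about the tool's x, y, z in degrees, a list of three. A call has 1 to 20 rows; each row shifts and turns the commanded pose from where the row before left it, along the tool's axes as they then stand; what a row does not reach is not made up. A row lasts 1/12 s, in which the tool goes at most 41.7 mm and 7.16 degrees, less where a joint would pass 70% of its speed; a pose out of reach is approached as far as the arm can. A call is refused whole if a number of a shift passes 41.7 or a number of a turn 7.16, either way. A call with a gripper value outside its range is refused whole. The fingers move at their own pace and stop on an object; "newtons" is the grip in N (left out, the last holds). Time passes only in rows, so rows that do not move let the fingers close. It gives the time, the measured TCP pose, the force, the opening and the grip force at its end, in the units of the state.
- env.get_state(): the state, without advancing time (a new reading comes with each control period).
- env.snapshot(name): name is "side" or "top" or "wrist"; returns a dict with "img" (420x560x3 uint8, blue, green, red), "depth" (420x560 float32, m along the optical axis (not along the pixel's ray), 0 where there is no reading), "camera_matrix" (3x3 intrinsics, pixels), "pose" (4x4, takes a point from camera to world coordinates). Camera axes: x right, y down, z forward; pixel columns grow to the right and rows downward; lengths in m; the calibration is good to about 2 mm. A picture is of the moment at which its call begins.
- env.close_job(): hands the job in; it is judged then, once.
The state is a dict: "t": time; "q": joint angles; "dq": joint speeds; "joint_efforts": joint torques, N m; "ee_pos": TCP position; "tcp_rot": TCP orientation; "force": force on the tool from outside, world axes, zero at the start; "ft_torque": the same for the moment, N m; "grip_width": finger opening in m; "grip_force": force on a finger pad.
Only numpy, scipy, OpenCV 4.12 (cv2) and the standard library are available. Lean on these libraries where they do the work, as an engineer would, in place of code of your own. Each camera call takes 0.05 s, during which the arm holds its last target. There are 200 camera calls.

## Working session

There is one attempt and no reset: what is moved stays moved. The work goes in short steps, Python scripts to look and compute and a tool call to move; the robot and the scene stay as the last step left them, time stands still between calls to the robot, and variables do not carry over. Pictures are saved under pics/ and viewed, at most 14 in all, crops included, and the job is handed in when it is done.

Besides the shell and the picture viewer there is one more tool, called by a JSON object that holds its "op" and its "data", one argument or row to a line. carry_out: Moves the arm, as the interface text tells. Its arguments: {"type":"object","properties":{"claw":{"type":"array"},"offset":{"type":"array"},"delta_rot":{"type":"array"},"newtons":{"type":"number"}},"required":["claw","offset","delta_rot"]}

```bash
mkdir -p pics; ls
python3 - <<'E'
from station import env
import cv2,numpy as np
for n in("top","side"):
    s=env.snapshot(n); cv2.imwrite(f"pics/{n}0.png",s["img"]); np.savez(f"{n}0.npz",**s)
    print(n,np.round(s["pose"],3).tolist(),np.round(s["camera_matrix"],1).tolist(),(s["depth"]>0).mean())
st=env.get_state();print(st["t"],st["ee_pos"],st["tcp_rot"],st["grip_width"])
E
```

```text
pics
top [[-0.001, -0.997, 0.078, 0.431], [-1.0, 0.0, -0.006, 0.031], [0.006, -0.078, -0.997, 0.875], [0.0, 0.0, 0.0, 1.0]] [[397.6, 0.0, 280.1], [0.0, 397.6, 207.9], [0.0, 0.0, 1.0]] 0.9960246598639456
side [[-0.982, -0.156, 0.106, 0.387], [-0.188, 0.757, -0.626, 0.688], [0.017, -0.634, -0.773, 0.879], [0.0, 0.0, 0.0, 1.0]] [[416.0, 0.0, 272.5], [0.0, 416.0, 213.3], [0.0, 0.0, 1.0]] 0.9960034013605442
0.1 [ 0.28196729 -0.58544377  0.40366004] [-3.13989344e+00 -2.72219165e-04  4.48785328e-01] 0.09384312467480253
```

View pics/top0.png

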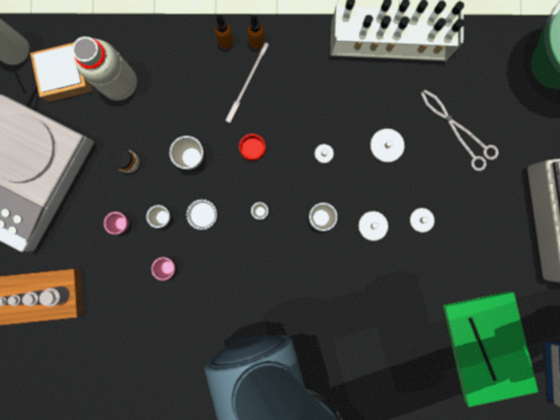

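View pics/side0.png

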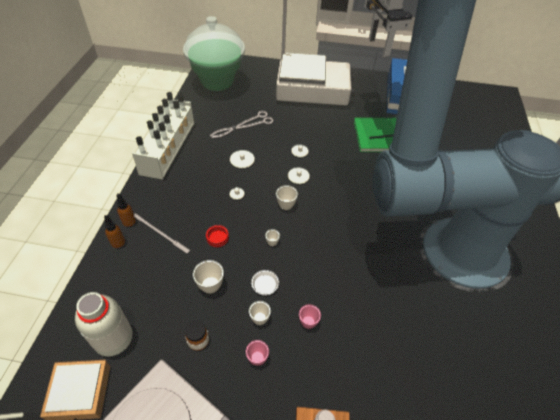

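The top view shows these items:
- **Lids:** s (324,153), xl (388,145), l (373,226), m (422,220).
- **White crucibles:** xl (186,153), m (158,216), s (260,211), l (323,217).
- **Leave alone:** dish (202,214), red cap (252,147), and pink look-alikes at (116,223) and (163,268).

Crucible_m is the white cup at (158,216), because both pink cups are excluded by colour. I'll measure everything from both views and make a crop to confirm.

```bash
cat > h.py <<'E'
import cv2,numpy as np
def cloud(s):
    d=s["depth"];K=s["camera_matrix"];v,u=np.indices(d.shape)
    p=np.stack([(u-K[0,2])/K[0,0]*d,(v-K[1,2])/K[1,1]*d,d],-1)
    return p@s["pose"][:3,:3].T+s["pose"][:3,3]
def proj(s,p):
    T=np.linalg.inv(s["pose"]);c=T[:3,:3]@p+T[:3,3];c=s["camera_matrix"]@c;return c[:2]/c[2]
def plane(s,uv,z):
    r=s["pose"][:3,:3]@np.linalg.solve(s["camera_matrix"],[uv[0],uv[1],1]);o=s["pose"][:3,3]
    return o+r*(z-o[2])/r[2]
H=dict(lid_s=.026,lid_m=.026,lid_l=.026,lid_xl=.026,cr_s=.031,cr_m=.039,cr_l=.047,cr_xl=.055,dish=.014)
PX=dict(lid_s=(324,153),lid_m=(422,220),lid_l=(373,226),lid_xl=(388,145),cr_s=(260,211),cr_m=(158,216),cr_l=(323,217),cr_xl=(186,153),dish=(202,214))
def measure(s,n,p0):
    # lids: plate outline (z 9 mm); crucibles: points near the rim height
    P=cloud(s);z=.009 if n[:3]=='lid' else H[n]
    m=(np.hypot(P[...,0]-p0[0],P[...,1]-p0[1])<.05)&(np.abs(P[...,2]-z)<.0035)
    hull=cv2.convexHull(np.float32(np.argwhere(m)[:,::-1]))[:,0]
    q=np.float32([plane(s,x,z)[:2] for x in hull])*1000
    (x,y),(a,b),_=cv2.fitEllipse(q)
    return round(float(x),1),round(float(y),1),round(float(a),1),round(float(b),1),int(m.sum())
E
python3 - <<'E'
from h import *
t=dict(np.load("top0.npz"));s=dict(np.load("side0.npz"))
P=cloud(t);print("bench z",np.round(P[240:260,220:320,2].mean(),4),P[240:260,220:320,2].std())
P=cloud(s);print(np.round(P[250:260,320:350,2].mean(),4))
for n,px in PX.items():
    p0=plane(t,px,H[n]*.7)
    for v in(t,s):
        try: print(n,measure(v,n,p0),end=' ')
        except Exception as e: print(n,'fail',str(e)[:60],end=' ')
    print()
print("cap",plane(t,(252,147),.02))
c=cv2.resize(t["img"][125:290,95:445],None,fx=2.28,fy=2.28,interpolation=cv2.INTER_CUBIC);cv2.imwrite("pics/crop0.png",c)
E
```

```text
bench z 0.0022 0.03911305100858175
0.0047
lid_s (621.4, -71.5, 39.6, 40.1, 218) lid_s (619.2, -68.1, 38.0, 39.9, 86) 
lid_m (475.1, -284.7, 49.7, 54.9, 386) lid_m (472.4, -280.0, 48.2, 50.7, 110) 
lid_l (461.3, -177.5, 61.6, 62.2, 591) lid_l (459.9, -173.1, 60.9, 62.1, 201) 
lid_xl (639.7, -212.1, 72.9, 73.4, 789) lid_xl (638.0, -207.1, 71.5, 73.5, 262) 
cr_s (492.9, 69.6, 34.5, 34.9, 64) cr_s (491.1, 72.5, 33.1, 35.8, 39) 
cr_m (480.5, 282.8, 45.3, 46.6, 96) cr_m (478.9, 285.7, 45.4, 46.5, 81) 
cr_l (479.1, -64.1, 56.5, 56.6, 101) cr_l (477.6, -60.3, 56.2, 57.4, 57) 
cr_xl (613.6, 222.0, 67.6, 68.2, 148) cr_xl (611.8, 224.8, 67.3, 69.2, 108) 
dish (486.2, 195.8, 63.1, 63.7, 134) dish (484.2, 198.4, 62.8, 63.1, 90) 
cap [0.63140656 0.08697132 0.02      ]
```

View pics/crop0.png

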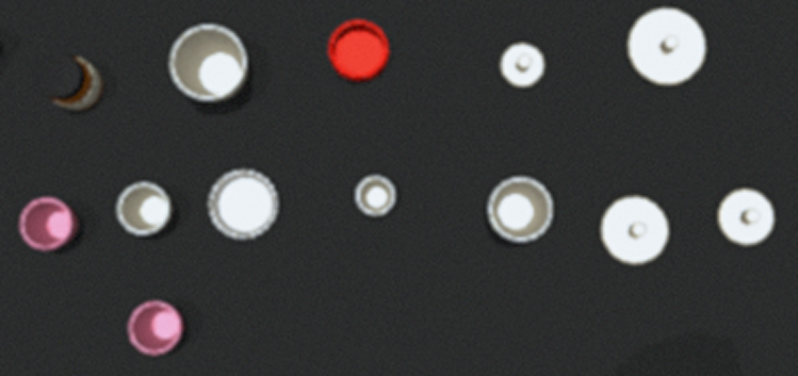

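The crop confirms the choice: four white lids, four white cups of matching sizes, a fluted dish, a red cap and two pink cups. The two views agree to about 3 mm. I'll start with lid_l at about (460,-175) mm: square up the yaw, descend, and travel there.

{"op": "carry_out", "data": {
  "claw": [0.15, 0.15, 0.15, 0.15, 0.15, 0.15, 0.15, 0.15, 0.15, 0.15, 0.15, 0.15, 0.15, 0.15, 0.15, 0.15, 0.15, 0.15, 0.15, 0.15],
  "offset": [
    [0, 0, 23],
    [0, 0, 23],
    [0, 0, 23],
    [0, 0, 23],
    [13, -29, 0],
    [13, -29, 0],
    [13, -29, 0],
    [13, -29, 0],
    [13, -29, 0],
    [13, -29, 0],
    [13, -29, 0],
    [13, -29, 0],
    [13, -29, 0],
    [13, -29, 0],
    [13, -29, 0],
    [12, -29, 0],
    [12, -29, 0],
    [12, -29, 0],
    [0, 0, 0],
    [0, 0, 0]
  ],
  "delta_rot": [
    [0, 0, 6.43],
    [0, 0, 6.43],
    [0, 0, 6.43],
    [0, 0, 6.43],
    [0, 0, 0],
    [0, 0, 0],
    [0, 0, 0],
    [0, 0, 0],
    [0, 0, 0],
    [0, 0, 0],
    [0, 0, 0],
    [0, 0, 0],
    [0, 0, 0],
    [0, 0, 0],
    [0, 0, 0],
    [0, 0, 0],
    [0, 0, 0],
    [0, 0, 0],
    [0, 0, 0],
    [0, 0, 0]
  ],
  "newtons": 15
}}

```text
t: 1.77
ee_pos: [0.4612, -0.1785, 0.3123]
tcp_rot: [-3.141, 0.001, 0.003]
force: [0.7, 0.3, -1.5]
grip_width: 0.04
grip_force: 0.0
```

Run:
```python
from station import env
from h import *
s=env.snapshot("wrist");cv2.imwrite("pics/w1.png",s["img"])
st=env.get_state();print(st["t"],st["ee_pos"],st["tcp_rot"],st["grip_width"])
print(np.round(s["pose"],3).tolist())
print(proj(s,np.array([.4606,-.1753,.009])))
p=np.array([.4606,-.1753])
try: print(measure(s,"lid_l",p))
except Exception as e: print(e)
# knob
P=cloud(s);m=(np.hypot(P[...,0]-p[0],P[...,1]-p[1])<.02)&(np.abs(P[...,2]-.026)<.004);print(m.sum(),P[m].mean(0))
```

```text
1.8167 [ 0.46103039 -0.17945282  0.31244142] [3.14149597e+00 4.99186187e-04 1.12766737e-03] 0.0402630943326961
[[0.003, -0.964, -0.266, 0.539], [-1.0, -0.003, -0.0, -0.178], [-0.001, 0.266, -0.964, 0.292], [0.0, 0.0, 0.0, 1.0]]
[277.64365293 206.97958248]
(461.9, -176.4, 61.9, 62.2, 3323)
191 [ 0.46196129 -0.17643394  0.0249202 ]
```

View pics/w1.png

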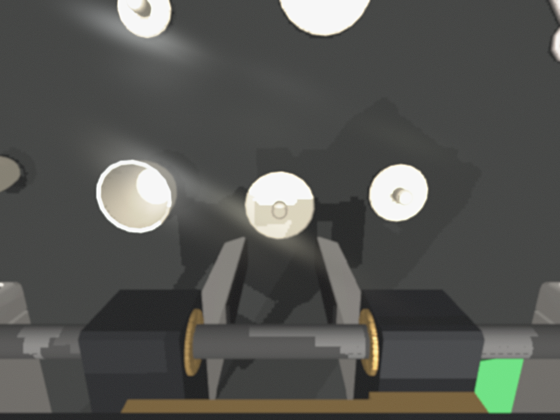

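Lid_l sits at (279,205), centred between the fingers in the wrist view. Next I descend, grip the knob and lift.

{"op": "carry_out", "data": {
  "claw": [0.15, 0.15, 0.15, 0.15, 0.15, 0.15, 0.15, 0.15, 0.15, 1, 1, 1, 1, 1, 1, 1, 1, 1, 1],
  "offset": [
    [1, -3, 13],
    [0, 0, 15],
    [0, 0, 15],
    [0, 0, 15],
    [0, 0, 15],
    [0, 0, 15],
    [0, 0, 13],
    [0, 0, 0],
    [0, 0, 0],
    [0, 0, 0],
    [0, 0, 0],
    [0, 0, 0],
    [0, 0, 0],
    [0, 0, 0],
    [0, 0, 0],
    [0, 0, -10],
    [0, 0, -20],
    [0, 0, -30],
    [0, 0, 0]
  ],
  "delta_rot": [
    [0, 0, 0],
    [0, 0, 0],
    [0, 0, 0],
    [0, 0, 0],
    [0, 0, 0],
    [0, 0, 0],
    [0, 0, 0],
    [0, 0, 0],
    [0, 0, 0],
    [0, 0, 0],
    [0, 0, 0],
    [0, 0, 0],
    [0, 0, 0],
    [0, 0, 0],
    [0, 0, 0],
    [0, 0, 0],
    [0, 0, 0],
    [0, 0, 0],
    [0, 0, 0]
  ],
  "newtons": 15
}}

```text
t: 3.4
ee_pos: [0.4638, -0.1776, 0.2773]
tcp_rot: [3.136, -0.008, 0.0]
force: [0.6, -0.1, 0.1]
grip_width: 0.013
grip_force: 15.0
```

{"op": "carry_out", "data": {
  "claw": [1, 1, 1, 1, 1, 1, 1, 1],
  "offset": [
    [0, 0, -20],
    [3, -19, -10],
    [3, -19, 0],
    [3, -19, 0],
    [3, -19, 0],
    [3, -19, 0],
    [3, -19, 0],
    [0, 0, 0]
  ],
  "delta_rot": [
    [0, 0, 0],
    [0, 0, 0],
    [0, 0, 0],
    [0, 0, 0],
    [0, 0, 0],
    [0, 0, 0],
    [0, 0, 0],
    [0, 0, 0]
  ]
}}

```text
t: 4.07
ee_pos: [0.4799, -0.0604, 0.3014]
tcp_rot: [-3.141, 0.001, 0.003]
force: [-1.1, -0.5, 0.1]
grip_width: 0.013
grip_force: 15.0
```

Run:
```python
from station import env
from h import *
w=env.snapshot("wrist");st=env.get_state()
s=env.snapshot("side")
cv2.imwrite("pics/ws2.png",np.hstack([w["img"],s["img"][80:500,180:420]]))
print(st["t"],st["ee_pos"],st["tcp_rot"],st["grip_width"])
tp=st["ee_pos"]
z0=tp[2]-.199-.012
for n,v in(("w",w),("s",s)):
    P=cloud(v)
    for nm,p,z,r in(("plate",tp,z0+.009,.045),("rim",(.479,-.062),.047,.045)):
        m=(np.hypot(P[...,0]-p[0],P[...,1]-p[1])<r)&(np.abs(P[...,2]-z)<.004)
        print(n,nm,m.sum())
        if m.sum()>40:
            h=cv2.convexHull(np.float32(np.argwhere(m)[:,::-1]))[:,0];q=np.float32([plane(v,x,z)[:2] for x in h])*1000
            print(np.round(np.concatenate([np.ravel(a) for a in cv2.fitEllipse(q)]),1), np.round(P[m].mean(0)*1e3,1))
```

```text
Traceback (most recent call last):
ValueError: all the input array dimensions except for the concatenation axis must match exactly, but along dimension 0, the array at index 0 has size 420 and the array at index 1 has size 340
```

```bash
cat > look.py <<'E'
import sys
from station import env
from h import *
out,cx,cy,hr=sys.argv[1],*map(float,sys.argv[2:5])
w=env.snapshot("wrist");st=env.get_state();s=env.snapshot("side")
cv2.imwrite(f"pics/{out}.png",np.hstack([w["img"],s["img"][:,140:380]]))
tp=st["ee_pos"];z0=tp[2]-.211
print(st["t"],np.round(tp*1e3,1),np.round(st["tcp_rot"],3),round(st["grip_width"],4))
for n,v in(("w",w),("s",s)):
    P=cloud(v)
    for nm,p,z in(("plate",tp,z0+.009),("rim",(cx,cy),hr)):
        m=(np.hypot(P[...,0]-p[0],P[...,1]-p[1])<.045)&(np.abs(P[...,2]-z)<.004)
        if m.sum()>40:
            h=cv2.convexHull(np.float32(np.argwhere(m)[:,::-1]))[:,0];q=np.float32([plane(v,x,z)[:2] for x in h])*1000
            print(n,nm,m.sum(),np.round(np.concatenate([np.ravel(a) for a in cv2.fitEllipse(q)]),1),"z",np.round(np.median(P[m][:,2])*1e3,1))
E
python3 look.py ws3 .479 -.062 .047
```

```text
4.2167 [480.  -62.9 301.7] [3.141 0.    0.   ] 0.0133
w plate 4430 [480.2 -61.9  61.3  61.6  67.3] z 98.0
w rim 313 [479.  -62.7  56.9  58.6  86.8] z 46.4
s plate 200 [477.1 -57.8  58.6  61.5 103.4] z 97.4
s rim 43 [477.8 -59.9  55.7  57.1 166.6] z 45.1
```

View pics/ws3.png

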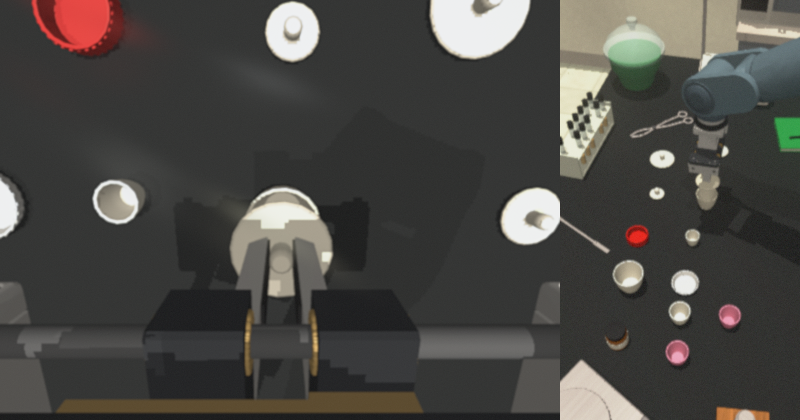

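The held lid_l plate is at (281,245), with the crucible_l rim right behind it at (285,205). They are aligned to about 1 mm, so I'll lower it.

{"op": "carry_out", "data": {
  "claw": [1, 1, 1, 1, 1, 1, 1, 1, 1],
  "offset": [
    [-0.5, 1, 10],
    [0, 0, 12],
    [0, 0, 10],
    [0, 0, 6],
    [0, 0, 3],
    [0, 0, 2],
    [0, 0, 2],
    [0, 0, 1],
    [0, 0, 0]
  ],
  "delta_rot": [
    [0, 0, 0],
    [0, 0, 0],
    [0, 0, 0],
    [0, 0, 0],
    [0, 0, 0],
    [0, 0, 0],
    [0, 0, 0],
    [0, 0, 0],
    [0, 0, 0]
  ]
}}

```text
t: 5.02
ee_pos: [0.4797, -0.0637, 0.2558]
tcp_rot: [3.142, -0.0, -0.0]
force: [0.1, -0.4, -0.4]
grip_width: 0.013
grip_force: 15.0
```

{"op": "carry_out", "data": {
  "claw": [1, 1, 1],
  "offset": [
    [0, 0, 1],
    [0, 0, 0],
    [0, 0, 0]
  ],
  "delta_rot": [
    [0, 0, 0],
    [0, 0, 0],
    [0, 0, 0]
  ]
}}

```text
t: 5.27
ee_pos: [0.4797, -0.0637, 0.2549]
tcp_rot: [3.141, -0.0, -0.0]
force: [-0.1, -0.9, -0.6]
grip_width: 0.0132
grip_force: 15.0
```

{"op": "carry_out", "data": {
  "claw": [1, 1, 1],
  "offset": [
    [0, 0, 0.7],
    [0, 0, 0],
    [0, 0, 0]
  ],
  "delta_rot": [
    [0, 0, 0],
    [0, 0, 0],
    [0, 0, 0]
  ]
}}

```text
t: 5.52
ee_pos: [0.4798, -0.0637, 0.2545]
tcp_rot: [3.141, -0.001, -0.0]
force: [-1.1, 0.6, 3.0]
grip_width: 0.0131
grip_force: 15.0
```

{"op": "carry_out", "data": {
  "claw": [1, 1, 1],
  "offset": [
    [0, 0, 0.7],
    [0, 0, 0],
    [0, 0, 0]
  ],
  "delta_rot": [
    [0, 0, 0],
    [0, 0, 0],
    [0, 0, 0]
  ]
}}

```text
t: 5.77
ee_pos: [0.4801, -0.0638, 0.2544]
tcp_rot: [3.141, -0.001, 0.0]
force: [-0.9, 1.2, 8.3]
grip_width: 0.013
grip_force: 15.0
```

Contact came at TCP z of 254.5 mm. I'll release, rise and go to lid_m.

{"op": "carry_out", "data": {
  "claw": [0.6, 0.5, 0.4, 0.2, 0.15, 0.15, 0.15, 0.15, 0.15, 0.15, 0.15, 0.15, 0.15, 0.15, 0.15, 0.15],
  "offset": [
    [0, 0, -0.6],
    [0, 0, 0],
    [0, 0, 0],
    [0, 0, 0],
    [0, 0, -15],
    [0, 0, -20],
    [0, 0, -20],
    [0, 15, 0],
    [0, 30, 0],
    [-1, 35, 0],
    [-1, 35, 0],
    [-1, 35, 0],
    [-1, 35, 0],
    [0, 25, 0],
    [0, 10, 0],
    [0, 0, 0]
  ],
  "delta_rot": [
    [0, 0, 0],
    [0, 0, 0],
    [0, 0, 0],
    [0, 0, 0],
    [0, 0, 0],
    [0, 0, 0],
    [0, 0, 0],
    [0, 0, 0],
    [0, 0, 0],
    [0, 0, 0],
    [0, 0, 0],
    [0, 0, 0],
    [0, 0, 0],
    [0, 0, 0],
    [0, 0, 0],
    [0, 0, 0]
  ]
}}

```text
t: 7.1
ee_pos: [0.4754, -0.2853, 0.3087]
tcp_rot: [-3.142, 0.0, -0.003]
force: [0.2, 0.0, 0.3]
grip_width: 0.0396
grip_force: 0.0
```

```bash
cat > at.py <<'E'
import sys
from station import env
from h import *
w=env.snapshot("wrist");st=env.get_state()
print(st["t"],np.round(st["ee_pos"]*1e3,1),np.round(st["tcp_rot"],4),st["grip_width"])
n=sys.argv[1];p=np.array([float(a) for a in sys.argv[2:4]])
print(n,measure(w,n,p))
if n[:3]=="lid":
    P=cloud(w);m=(np.hypot(P[...,0]-p[0],P[...,1]-p[1])<.02)&(np.abs(P[...,2]-.026)<.004);print("knob",m.sum(),P[m].mean(0)*1e3)
E
python3 at.py lid_m .4755 -.2835
python3 - <<'E'
from station import env
from h import *
t=env.snapshot("top");cv2.imwrite("pics/t4.png",cv2.resize(t["img"][160:280,280:460],None,fx=4,fy=4))
P=cloud(t);p=(.4796,-.0635)
m=(np.hypot(P[...,0]-p[0],P[...,1]-p[1])<.045)&(np.abs(P[...,2]-.051)<.004)
X=P[m]*1e3;h=cv2.convexHull(np.float32(np.argwhere(m)[:,::-1]))[:,0];q=np.float32([plane(t,x,.051)[:2] for x in h])*1000
print(m.sum(),cv2.fitEllipse(q),np.linalg.lstsq(np.c_[X[:,:2]-X[:,:2].mean(0),np.ones(len(X))],X[:,2],rcond=None)[0])
E
```

```text
7.15 [ 475.4 -283.8  308.4] [-3.1406e+00  6.0000e-04 -1.3000e-03] 0.03951480219581501
lid_m (474.4, -283.8, 51.0, 51.2, 2212)
knob 197 [ 474.55933531 -283.80821276   24.87122134]
668 ((478.6963806152344, -64.4377212524414), (61.91709518432617, 62.32379150390625), 89.62181091308594) [ 2.45772177e-03 -6.50624282e-03  5.15948179e+01]
```

View pics/t4.png

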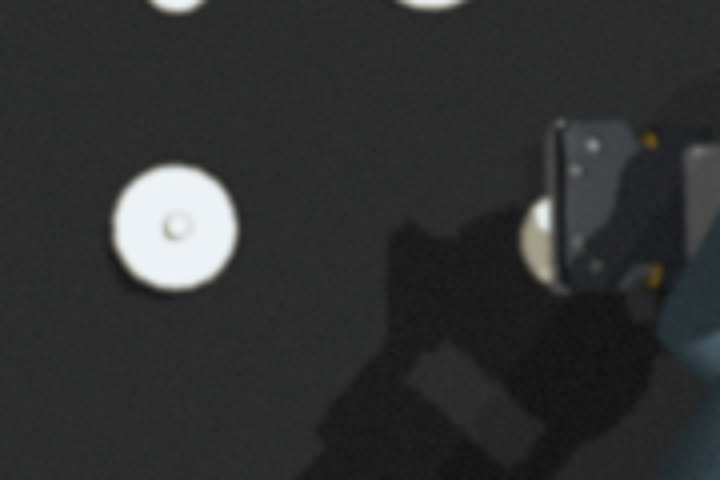

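Lid_l, at (175,227) in the crop, lies level and centred on its crucible to 0.5 mm. Now I grasp lid_m.

{"op": "carry_out", "data": {
  "claw": [0.15, 0.15, 0.15, 0.15, 0.15, 0.15, 0.15, 0.15, 0.15, 1, 1, 1, 1, 1, 1, 1, 1, 1, 1],
  "offset": [
    [-1, 0, 13],
    [0, 0, 15],
    [0, 0, 15],
    [0, 0, 15],
    [0, 0, 15],
    [0, 0, 14],
    [0, 0, 10],
    [0, 0, 0],
    [0, 0, 0],
    [0, 0, 0],
    [0, 0, 0],
    [0, 0, 0],
    [0, 0, 0],
    [0, 0, 0],
    [0, 0, 0],
    [0, 0, -10],
    [0, 0, -25],
    [0, 0, -30],
    [0, 0, -25]
  ],
  "delta_rot": [
    [0, 0, 0],
    [0, 0, 0],
    [0, 0, 0],
    [0, 0, 0],
    [0, 0, 0],
    [0, 0, 0],
    [0, 0, 0],
    [0, 0, 0],
    [0, 0, 0],
    [0, 0, 0],
    [0, 0, 0],
    [0, 0, 0],
    [0, 0, 0],
    [0, 0, 0],
    [0, 0, 0],
    [0, 0, 0],
    [0, 0, 0],
    [0, 0, 0],
    [0, 0, 0]
  ],
  "newtons": 15
}}

```text
t: 8.78
ee_pos: [0.4745, -0.2837, 0.3038]
tcp_rot: [3.141, -0.0, -0.0]
force: [0.2, -0.9, 0.1]
grip_width: 0.0132
grip_force: 15.0
```

{"op": "carry_out", "data": {
  "claw": [1, 1, 1, 1, 1, 1, 1, 1, 1, 1, 1, 1, 1, 1, 1, 1, 1, 1, 1, 1],
  "offset": [
    [0, -10, 0],
    [0, -20, 0],
    [0, -32, 0],
    [0, -32, 0],
    [0.5, -32, 0],
    [0.5, -32, 0],
    [0.5, -32, 0],
    [0.5, -32, 0],
    [0.5, -32, 0],
    [0.5, -32, 0],
    [0.5, -32, 0],
    [0.5, -32, 0],
    [0.5, -32, 0],
    [0.5, -32, 0],
    [0.5, -32, 0],
    [0, -32, 0],
    [0, -32, 0],
    [0, -32, 0],
    [0, -20, 0],
    [0, -6, 0]
  ],
  "delta_rot": [
    [0, 0, 0],
    [0, 0, 0],
    [0, 0, 0],
    [0, 0, 0],
    [0, 0, 0],
    [0, 0, 0],
    [0, 0, 0],
    [0, 0, 0],
    [0, 0, 0],
    [0, 0, 0],
    [0, 0, 0],
    [0, 0, 0],
    [0, 0, 0],
    [0, 0, 0],
    [0, 0, 0],
    [0, 0, 0],
    [0, 0, 0],
    [0, 0, 0],
    [0, 0, 0],
    [0, 0, 0]
  ]
}}

```text
t: 10.45
ee_pos: [0.4792, 0.2869, 0.3014]
tcp_rot: [-3.141, 0.001, 0.003]
force: [0.4, 0.1, -0.6]
grip_width: 0.0131
grip_force: 15.0
```

{"op": "carry_out", "data": {
  "claw": [1, 1],
  "offset": [
    [0, 0, 0],
    [0, 0, 0]
  ],
  "delta_rot": [
    [0, 0, 0],
    [0, 0, 0]
  ]
}}

```text
t: 10.62
ee_pos: [0.4798, 0.2839, 0.3014]
tcp_rot: [3.141, 0.001, 0.0]
force: [-1.0, -0.0, 0.0]
grip_width: 0.0136
grip_force: 15.0
```

```bash
python3 look.py ws5 .480 .284 .039
```

```text
10.6667 [480.  283.5 301.5] [ 3.141e+00  1.000e-03 -1.000e-03] 0.0129
w plate 2577 [480.1 284.2  50.2  50.7  94.8] z 97.7
w rim 292 [481.2 284.5  45.1  45.4 158.2] z 38.5
s rim 43 [478.7 286.   45.2  46.1  36.4] z 37.3
```

View pics/ws5.png

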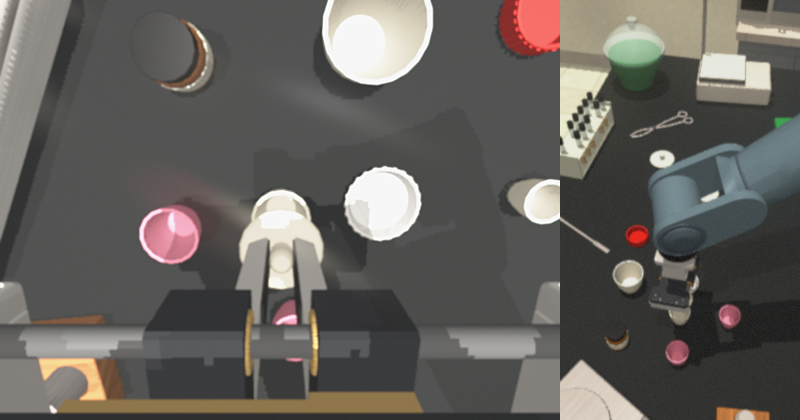

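Lid_m is at (281,243), over the white crucible_m at (282,210). The pink cups at (170,235) and (290,325) are clear of the fingers. Lowering.

{"op": "carry_out", "data": {
  "claw": [1, 1, 1, 1, 1, 1, 1, 1, 1, 1],
  "offset": [
    [0.5, -0.5, 10],
    [0, 0, 15],
    [0, 0, 14],
    [0, 0, 8],
    [0, 0, 3],
    [0, 0, 2],
    [0, 0, 1],
    [0, 0, 1],
    [0, 0, 0],
    [0, 0, 0]
  ],
  "delta_rot": [
    [0, 0, 0],
    [0, 0, 0],
    [0, 0, 0],
    [0, 0, 0],
    [0, 0, 0],
    [0, 0, 0],
    [0, 0, 0],
    [0, 0, 0],
    [0, 0, 0],
    [0, 0, 0]
  ]
}}

```text
t: 11.55
ee_pos: [0.4808, 0.2849, 0.2484]
tcp_rot: [-3.141, -0.001, -0.0]
force: [0.9, -0.3, -0.1]
grip_width: 0.013
grip_force: 15.0
```

{"op": "carry_out", "data": {
  "claw": [1, 1, 1],
  "offset": [
    [0, 0, 0.7],
    [0, 0, 0],
    [0, 0, 0]
  ],
  "delta_rot": [
    [0, 0, 0],
    [0, 0, 0],
    [0, 0, 0]
  ]
}}

```text
t: 11.8
ee_pos: [0.4806, 0.2849, 0.2473]
tcp_rot: [-3.141, -0.0, -0.0]
force: [-0.2, -0.2, -0.2]
grip_width: 0.0128
grip_force: 15.0
```

{"op": "carry_out", "data": {
  "claw": [1, 1, 1],
  "offset": [
    [0, 0, 0.7],
    [0, 0, 0],
    [0, 0, 0]
  ],
  "delta_rot": [
    [0, 0, 0],
    [0, 0, 0],
    [0, 0, 0]
  ]
}}

```text
t: 12.05
ee_pos: [0.4807, 0.2849, 0.2466]
tcp_rot: [-3.142, -0.0, -0.0]
force: [-0.2, 0.8, 0.5]
grip_width: 0.0137
grip_force: 15.0
```

{"op": "carry_out", "data": {
  "claw": [1, 1, 1],
  "offset": [
    [0, 0, 0.6],
    [0, 0, 0],
    [0, 0, 0]
  ],
  "delta_rot": [
    [0, 0, 0],
    [0, 0, 0],
    [0, 0, 0]
  ]
}}

```text
t: 12.3
ee_pos: [0.4809, 0.2849, 0.2465]
tcp_rot: [-3.141, -0.001, -0.0]
force: [-1.4, -0.4, 5.2]
grip_width: 0.013
grip_force: 15.0
```

Contact at 246.5 mm. I'll release and travel to lid_xl.

{"op": "carry_out", "data": {
  "claw": [0.6, 0.5, 0.4, 0.2, 0.15, 0.15, 0.15, 0.15],
  "offset": [
    [0, 0, -0.6],
    [0, 0, 0],
    [0, 0, 0],
    [0, 0, 0],
    [0, 0, -15],
    [0, 0, -25],
    [0, 0, -23],
    [0, 0, 0]
  ],
  "delta_rot": [
    [0, 0, 0],
    [0, 0, 0],
    [0, 0, 0],
    [0, 0, 0],
    [0, 0, 0],
    [0, 0, 0],
    [0, 0, 0],
    [0, 0, 0]
  ]
}}

```text
t: 12.97
ee_pos: [0.482, 0.2854, 0.3141]
tcp_rot: [-3.139, -0.008, 0.0]
force: [0.2, -1.4, 0.2]
grip_width: 0.0396
grip_force: 0.0
```

{"op": "carry_out", "data": {
  "claw": [0.15, 0.15, 0.15, 0.15, 0.15, 0.15, 0.15, 0.15, 0.15, 0.15, 0.15, 0.15, 0.15, 0.15, 0.15, 0.15, 0.15, 0.15, 0.15, 0.15],
  "offset": [
    [3, 10, 0],
    [6, 20, 0],
    [10, 31, 0],
    [10, 31, 0],
    [10, 31, 0],
    [10, 31, 0],
    [10, 31, 0],
    [10, 31, 0],
    [10, 31, 0],
    [10, 31, 0],
    [10, 31, 0],
    [10, 31, 0],
    [10, 31, 0],
    [10, 31, 0],
    [10, 31, 0],
    [10, 31, 0],
    [6, 21, 0],
    [3, 11, 0],
    [0, 0, 0],
    [0, 0, 0]
  ],
  "delta_rot": [
    [0, 0, 0],
    [0, 0, 0],
    [0, 0, 0],
    [0, 0, 0],
    [0, 0, 0],
    [0, 0, 0],
    [0, 0, 0],
    [0, 0, 0],
    [0, 0, 0],
    [0, 0, 0],
    [0, 0, 0],
    [0, 0, 0],
    [0, 0, 0],
    [0, 0, 0],
    [0, 0, 0],
    [0, 0, 0],
    [0, 0, 0],
    [0, 0, 0],
    [0, 0, 0],
    [0, 0, 0]
  ]
}}

```text
t: 14.63
ee_pos: [0.6379, -0.2111, 0.3078]
tcp_rot: [-3.14, 0.002, -0.001]
force: [0.0, 0.3, 0.7]
grip_width: 0.04
grip_force: 0.0
```

```bash
cat > chk.py <<'E'
import sys
from station import env
from h import *
x,y,h=map(float,sys.argv[1:4]);t=env.snapshot("top")
P=cloud(t);m=(np.hypot(P[...,0]-x,P[...,1]-y)<.045)&(np.abs(P[...,2]-h-.004)<.004)
X=P[m]*1e3;k=cv2.convexHull(np.float32(np.argwhere(m)[:,::-1]))[:,0];q=np.float32([plane(t,a,h+.004)[:2] for a in k])*1000
print("placed",m.sum(),cv2.fitEllipse(q),"slopes,z",np.linalg.lstsq(np.c_[X[:,:2]-X[:,:2].mean(0),np.ones(len(X))],X[:,2],rcond=None)[0])
E
python3 at.py lid_xl .6393 -.211; python3 chk.py .4803 .284 .039
```

```text
14.6833 [ 638.  -210.3  308.2] [-3.1402e+00  2.0000e-03  4.0000e-04] 0.03995561813080737
lid_xl (640.8, -211.0, 72.9, 73.0, 4852)
knob 200 [ 640.88700235 -211.06847355   24.91281585]
placed 431 ((479.9873046875, 283.4688720703125), (51.04884719848633, 51.36972427368164), 178.12254333496094) slopes,z [ 3.66349019e-03 -5.24794847e-03  4.34879616e+01]
```

Lid_m is on, level and 0.9 mm off centre. Now I grasp lid_xl.

{"op": "carry_out", "data": {
  "claw": [0.15, 0.15, 0.15, 0.15, 0.15, 0.15, 0.15, 0.15, 0.15, 1, 1, 1, 1, 1, 1, 1, 1, 1, 1],
  "offset": [
    [2.5, 0.7, 13],
    [0, 0, 15],
    [0, 0, 15],
    [0, 0, 15],
    [0, 0, 15],
    [0, 0, 14],
    [0, 0, 10],
    [0, 0, 0],
    [0, 0, 0],
    [0, 0, 0],
    [0, 0, 0],
    [0, 0, 0],
    [0, 0, 0],
    [0, 0, 0],
    [0, 0, 0],
    [0, 0, -10],
    [0, 0, -25],
    [0, 0, -30],
    [0, 0, -35]
  ],
  "delta_rot": [
    [0, 0, 0],
    [0, 0, 0],
    [0, 0, 0],
    [0, 0, 0],
    [0, 0, 0],
    [0, 0, 0],
    [0, 0, 0],
    [0, 0, 0],
    [0, 0, 0],
    [0, 0, 0],
    [0, 0, 0],
    [0, 0, 0],
    [0, 0, 0],
    [0, 0, 0],
    [0, 0, 0],
    [0, 0, 0],
    [0, 0, 0],
    [0, 0, 0],
    [0, 0, 0]
  ],
  "newtons": 20
}}

```text
t: 16.32
ee_pos: [0.6404, -0.2115, 0.3122]
tcp_rot: [-3.14, 0.003, -0.0]
force: [0.6, 0.2, -0.3]
grip_width: 0.0128
grip_force: 20.0
```

{"op": "carry_out", "data": {
  "claw": [1, 1, 1, 1, 1, 1, 1, 1, 1, 1, 1, 1, 1, 1, 1, 1, 1, 1, 1, 1],
  "offset": [
    [0, -10, 0],
    [-1, -20, 0],
    [-2, -26, 0],
    [-2, -26, 0],
    [-2, -26, 0],
    [-2, -26, 0],
    [-2, -26, 0],
    [-2, -26, 0],
    [-2, -26, 0],
    [-2, -26, 0],
    [-2, -26, 0],
    [-2, -26, 0],
    [-2, -26, 0],
    [-2, -26, 0],
    [-2, -26, 0],
    [-2, -26, 0],
    [-1, -25, 0],
    [0, -15, 0],
    [0, 0, 0],
    [0, 0, 0]
  ],
  "delta_rot": [
    [0, 0, 0],
    [0, 0, 0],
    [0, 0, 0],
    [0, 0, 0],
    [0, 0, 0],
    [0, 0, 0],
    [0, 0, 0],
    [0, 0, 0],
    [0, 0, 0],
    [0, 0, 0],
    [0, 0, 0],
    [0, 0, 0],
    [0, 0, 0],
    [0, 0, 0],
    [0, 0, 0],
    [0, 0, 0],
    [0, 0, 0],
    [0, 0, 0],
    [0, 0, 0],
    [0, 0, 0]
  ]
}}

```text
t: 17.98
ee_pos: [0.611, 0.2223, 0.3124]
tcp_rot: [3.141, 0.0, 0.001]
force: [0.2, 0.0, -0.2]
grip_width: 0.0126
grip_force: 20.0
```

```bash
python3 look.py ws6 .613 .223 .055
```

```text
18.0333 [611.2 221.5 312.4] [ 3.141  0.    -0.   ] 0.0129
w plate 6643 [611.6 222.6  71.7  72.1 140.3] z 108.1
w rim 380 [614.6 223.5  66.5  67.6 165.9] z 54.5
s plate 317 [606.6 224.8  69.7  72.9 160.6] z 107.8
s rim 70 [611.5 226.   66.7  67.7  40.1] z 53.5
```

View pics/ws6.png

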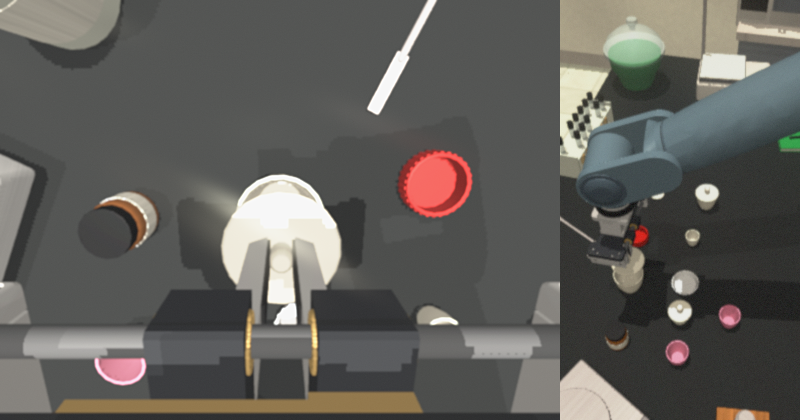

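Lid_xl at (281,245) sits over crucible_xl, whose rim is at (280,210). It needs about +2.8 mm in x and +1 mm in y while lowering.

{"op": "carry_out", "data": {
  "claw": [1, 1, 1, 1, 1, 1, 1, 1, 1, 1, 1],
  "offset": [
    [2.8, -1, 10],
    [0, 0, 12],
    [0, 0, 12],
    [0, 0, 7],
    [0, 0, 3],
    [0, 0, 2],
    [0, 0, 1],
    [0, 0, 1],
    [0, 0, 0.7],
    [0, 0, 0],
    [0, 0, 0]
  ],
  "delta_rot": [
    [0, 0, 0],
    [0, 0, 0],
    [0, 0, 0],
    [0, 0, 0],
    [0, 0, 0],
    [0, 0, 0],
    [0, 0, 0],
    [0, 0, 0],
    [0, 0, 0],
    [0, 0, 0],
    [0, 0, 0]
  ]
}}

```text
t: 19.0
ee_pos: [0.614, 0.2232, 0.2642]
tcp_rot: [-3.141, -0.001, -0.0]
force: [-0.2, -0.2, 0.1]
grip_width: 0.0129
grip_force: 20.0
```

{"op": "carry_out", "data": {
  "claw": [1, 1, 1],
  "offset": [
    [0, 0, 0.8],
    [0, 0, 0],
    [0, 0, 0]
  ],
  "delta_rot": [
    [0, 0, 0],
    [0, 0, 0],
    [0, 0, 0]
  ]
}}

```text
t: 19.25
ee_pos: [0.614, 0.2232, 0.2633]
tcp_rot: [-3.141, -0.001, -0.0]
force: [0.6, 0.4, 1.3]
grip_width: 0.013
grip_force: 20.0
```

{"op": "carry_out", "data": {
  "claw": [1, 1, 1],
  "offset": [
    [0, 0, 0.7],
    [0, 0, 0],
    [0, 0, 0]
  ],
  "delta_rot": [
    [0, 0, 0],
    [0, 0, 0],
    [0, 0, 0]
  ]
}}

```text
t: 19.5
ee_pos: [0.6142, 0.2232, 0.2632]
tcp_rot: [-3.141, -0.001, -0.0]
force: [-2.6, 0.0, 5.4]
grip_width: 0.0126
grip_force: 20.0
```

Contact. I'll release and travel to lid_s.

{"op": "carry_out", "data": {
  "claw": [0.6, 0.5, 0.4, 0.2, 0.15, 0.15, 0.15, 0.15],
  "offset": [
    [0, 0, -0.6],
    [0, 0, 0],
    [0, 0, 0],
    [0, 0, 0],
    [0, 0, -13],
    [0, 0, -20],
    [0, 0, -15],
    [0, 0, 0]
  ],
  "delta_rot": [
    [0, 0, 0],
    [0, 0, 0],
    [0, 0, 0],
    [0, 0, 0],
    [0, 0, 0],
    [0, 0, 0],
    [0, 0, 0],
    [0, 0, 0]
  ]
}}

```text
t: 20.17
ee_pos: [0.6152, 0.2234, 0.316]
tcp_rot: [-3.14, -0.008, -0.0]
force: [0.2, 0.6, 0.6]
grip_width: 0.0398
grip_force: 0.0
```

{"op": "carry_out", "data": {
  "claw": [0.15, 0.15, 0.15, 0.15, 0.15, 0.15, 0.15, 0.15, 0.15, 0.15, 0.15, 0.15, 0.15, 0.15, 0.15],
  "offset": [
    [0, 10, 0],
    [1, 20, 0],
    [1, 26, 0],
    [1, 26, 0],
    [1, 26, 0],
    [1, 26, 0],
    [1, 26, 0],
    [1, 26, 0],
    [1, 26, 0],
    [0, 26, 0],
    [0, 26, 0],
    [0, 20, 0],
    [0, 10, 0],
    [0, 0, 0],
    [0, 0, 0]
  ],
  "delta_rot": [
    [0, 0, 0],
    [0, 0, 0],
    [0, 0, 0],
    [0, 0, 0],
    [0, 0, 0],
    [0, 0, 0],
    [0, 0, 0],
    [0, 0, 0],
    [0, 0, 0],
    [0, 0, 0],
    [0, 0, 0],
    [0, 0, 0],
    [0, 0, 0],
    [0, 0, 0],
    [0, 0, 0]
  ]
}}

```text
t: 21.42
ee_pos: [0.6216, -0.071, 0.3102]
tcp_rot: [-3.141, 0.001, -0.001]
force: [0.2, 1.0, -0.4]
grip_width: 0.0403
grip_force: 0.0
```

```bash
python3 at.py lid_s .622 -.0704; python3 chk.py .6140 .223 .055
```

```text
21.4667 [621.6 -70.3 310.3] [-3.1409e+00  1.0000e-03  2.0000e-04] 0.040141285430144204
lid_s (622.2, -70.3, 40.0, 40.2, 1277)
knob 196 [622.20299475 -70.24990295  24.89498019]
placed 907 ((613.0835571289062, 222.0205078125), (72.81285095214844, 73.16213989257812), 110.22196197509766) slopes,z [-1.32057689e-03 -8.56435391e-04  5.95949769e+01]
```

Lid_xl is on, level and centred. Now lid_s.

{"op": "carry_out", "data": {
  "claw": [0.15, 0.15, 0.15, 0.15, 0.15, 0.15, 0.15, 0.15, 0.15, 1, 1, 1, 1, 1, 1, 1, 1, 1, 1],
  "offset": [
    [0.5, 0, 13],
    [0, 0, 15],
    [0, 0, 15],
    [0, 0, 15],
    [0, 0, 15],
    [0, 0, 16],
    [0, 0, 10],
    [0, 0, 0],
    [0, 0, 0],
    [0, 0, 0],
    [0, 0, 0],
    [0, 0, 0],
    [0, 0, 0],
    [0, 0, 0],
    [0, 0, 0],
    [0, 0, -10],
    [0, 0, -25],
    [0, 0, -30],
    [0, 0, -25]
  ],
  "delta_rot": [
    [0, 0, 0],
    [0, 0, 0],
    [0, 0, 0],
    [0, 0, 0],
    [0, 0, 0],
    [0, 0, 0],
    [0, 0, 0],
    [0, 0, 0],
    [0, 0, 0],
    [0, 0, 0],
    [0, 0, 0],
    [0, 0, 0],
    [0, 0, 0],
    [0, 0, 0],
    [0, 0, 0],
    [0, 0, 0],
    [0, 0, 0],
    [0, 0, 0],
    [0, 0, 0]
  ],
  "newtons": 15
}}

```text
t: 23.1
ee_pos: [0.6224, -0.0709, 0.3039]
tcp_rot: [3.141, -0.0, -0.0]
force: [0.0, 0.4, 0.3]
grip_width: 0.0134
grip_force: 15.0
```

{"op": "carry_out", "data": {
  "claw": [1, 1, 1, 1, 1, 1, 1, 1, 1, 1, 1],
  "offset": [
    [-5, -6, 0],
    [-13, -14, 0],
    [-18, -20, 0],
    [-18, -20, 0],
    [-18, -20, 0],
    [-18, -20, 0],
    [-18, -20, 0],
    [-13, -14, 0],
    [-8, -7, 0],
    [0, 0, 0],
    [0, 0, 0]
  ],
  "delta_rot": [
    [0, 0, 0],
    [0, 0, 0],
    [0, 0, 0],
    [0, 0, 0],
    [0, 0, 0],
    [0, 0, 0],
    [0, 0, 0],
    [0, 0, 0],
    [0, 0, 0],
    [0, 0, 0],
    [0, 0, 0]
  ]
}}

```text
t: 24.02
ee_pos: [0.4934, 0.0701, 0.3019]
tcp_rot: [3.141, -0.0, 0.0]
force: [0.2, -0.8, -0.8]
grip_width: 0.0131
grip_force: 15.0
```

```bash
python3 look.py ws7 .4932 .0708 .031
```

```text
24.0667 [493.9  69.7 302.1] [ 3.141e+00 -1.000e-03 -0.000e+00] 0.0131
w plate 1265 [493.8  70.7  39.3  39.8  91.5] z 98.1
w rim 245 [493.4  70.9  34.8  35.1  56.5] z 30.5
s plate 66 [491.2  77.9  30.9  36.8  84.1] z 97.9
s rim 42 [491.5  72.7  33.   35.8  12.5] z 29.1
```

View pics/ws7.png

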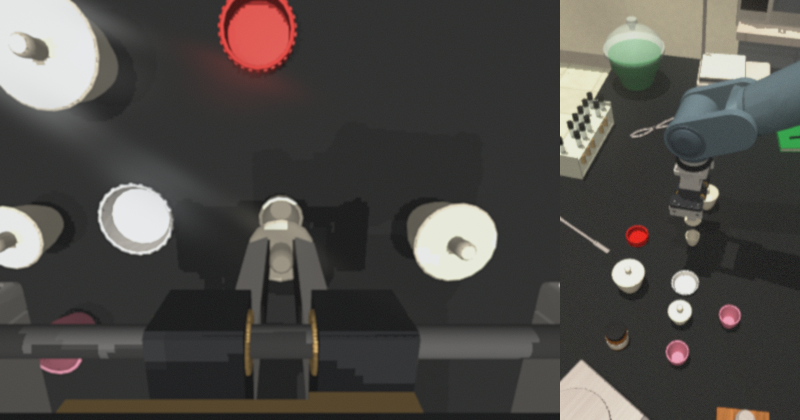

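Lid_s at (281,250) is aligned to under 1 mm with crucible_s, whose rim is at (281,213). Lowering.

{"op": "carry_out", "data": {
  "claw": [1, 1, 1, 1, 1, 1, 1, 1, 1, 1, 1],
  "offset": [
    [0, -0.5, 10],
    [0, 0, 16],
    [0, 0, 16],
    [0, 0, 12],
    [0, 0, 4],
    [0, 0, 2],
    [0, 0, 1],
    [0, 0, 1],
    [0, 0, 0],
    [0, 0, 0],
    [0, 0, 0]
  ],
  "delta_rot": [
    [0, 0, 0],
    [0, 0, 0],
    [0, 0, 0],
    [0, 0, 0],
    [0, 0, 0],
    [0, 0, 0],
    [0, 0, 0],
    [0, 0, 0],
    [0, 0, 0],
    [0, 0, 0],
    [0, 0, 0]
  ]
}}

```text
t: 25.03
ee_pos: [0.4936, 0.0707, 0.2404]
tcp_rot: [3.141, -0.001, -0.0]
force: [-0.3, -0.4, 0.3]
grip_width: 0.0131
grip_force: 15.0
```

{"op": "carry_out", "data": {
  "claw": [1, 1, 1],
  "offset": [
    [0, 0, 0.8],
    [0, 0, 0],
    [0, 0, 0]
  ],
  "delta_rot": [
    [0, 0, 0],
    [0, 0, 0],
    [0, 0, 0]
  ]
}}

```text
t: 25.28
ee_pos: [0.4934, 0.0707, 0.2391]
tcp_rot: [-3.142, -0.0, -0.0]
force: [0.6, -0.7, 0.1]
grip_width: 0.0133
grip_force: 15.0
```

{"op": "carry_out", "data": {
  "claw": [1, 1, 1],
  "offset": [
    [0, 0, 0.7],
    [0, 0, 0],
    [0, 0, 0]
  ],
  "delta_rot": [
    [0, 0, 0],
    [0, 0, 0],
    [0, 0, 0]
  ]
}}

```text
t: 25.53
ee_pos: [0.4936, 0.0706, 0.2387]
tcp_rot: [3.141, -0.001, -0.0]
force: [-0.3, -0.9, 2.2]
grip_width: 0.0134
grip_force: 15.0
```

{"op": "carry_out", "data": {
  "claw": [1, 1, 1],
  "offset": [
    [0, 0, 0.4],
    [0, 0, 0],
    [0, 0, 0]
  ],
  "delta_rot": [
    [0, 0, 0],
    [0, 0, 0],
    [0, 0, 0]
  ]
}}

```text
t: 25.78
ee_pos: [0.4938, 0.0706, 0.2386]
tcp_rot: [3.141, -0.001, -0.0]
force: [-0.6, 0.2, 5.0]
grip_width: 0.0131
grip_force: 15.0
```

Contact. I'll release, rise and move clear so I can check.

{"op": "carry_out", "data": {
  "claw": [0.6, 0.5, 0.4, 0.2, 0.15, 0.15, 0.15, 0.15, 0.15, 0.15, 0.15, 0.15, 0.15, 0.15, 0.15, 0.15, 0.15],
  "offset": [
    [0, 0, -0.4],
    [0, 0, 0],
    [0, 0, 0],
    [0, 0, 0],
    [0, 0, -13],
    [0, 0, -25],
    [0, 0, -30],
    [0, 0, -20],
    [0, 20, -10],
    [0, 30, 0],
    [0, 30, 0],
    [0, 30, 0],
    [0, 30, 0],
    [0, 30, 0],
    [0, 30, 0],
    [0, 20, 0],
    [0, 0, 0]
  ],
  "delta_rot": [
    [0, 0, 0],
    [0, 0, 0],
    [0, 0, 0],
    [0, 0, 0],
    [0, 0, 0],
    [0, 0, 0],
    [0, 0, 0],
    [0, 0, 0],
    [0, 0, 0],
    [0, 0, 0],
    [0, 0, 0],
    [0, 0, 0],
    [0, 0, 0],
    [0, 0, 0],
    [0, 0, 0],
    [0, 0, 0],
    [0, 0, 0]
  ]
}}

```text
t: 27.2
ee_pos: [0.4933, -0.1523, 0.3364]
tcp_rot: [3.141, -0.0, -0.004]
force: [0.1, 0.6, 0.1]
grip_width: 0.04
grip_force: 0.0
```

```bash
python3 chk.py .4934 .0706 .031; python3 chk.py .4790 -.064 .047;python3 chk.py .4803 .284 .039;python3 chk.py .6140 .223 .055
python3 - <<'E'
from station import env
from h import *
t=env.snapshot("top");cv2.imwrite("pics/t8.png",t["img"][110:300,90:450].repeat(2,0).repeat(2,1))
print(measure(t,"dish",(.486,.197)))
E
```

```text
placed 246 ((492.4691467285156, 69.97276306152344), (39.28718948364258, 40.111366271972656), 115.68730926513672) slopes,z [-4.19036065e-03 -1.76141440e-02  3.55516151e+01]
placed 669 ((478.6963806152344, -64.4377212524414), (61.91709518432617, 62.32379150390625), 89.62181091308594) slopes,z [-1.78137472e-03  1.90731851e-03  5.16822884e+01]
placed 433 ((479.9873046875, 283.4688720703125), (51.04884719848633, 51.36972427368164), 178.12254333496094) slopes,z [-5.25530698e-03 -4.90760342e-03  4.34826512e+01]
placed 911 ((613.044189453125, 221.931640625), (72.86151123046875, 73.3271484375), 130.8187255859375) slopes,z [-2.76372145e-03  5.66300170e-03  5.94905193e+01]
(486.2, 195.8, 63.1, 63.7, 146)
```

View pics/t8.png

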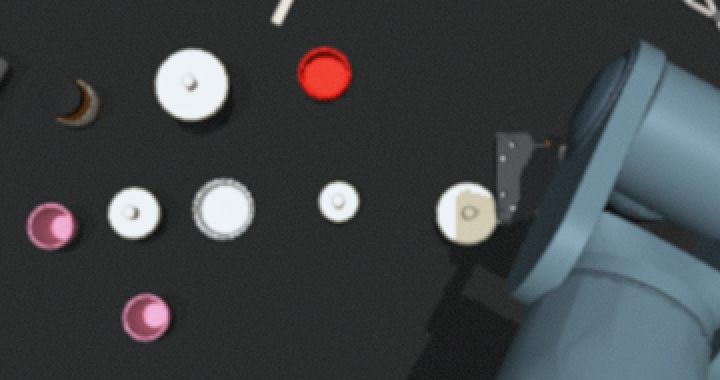

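All four lids lie level on their crucibles, at (192,83), (134,212), (339,201) and (467,212) in the crop. The dish at (223,208) and cap at (325,73) have not moved. Handing in.

```bash
python3 -c "
from station import env
print(env.close_job())"
```

```text
the job is handed in; nothing more can be done
None
```

All four lids are level on their own crucibles, within about 1 mm of centre; the crucibles, dish and red cap stayed in place, and the job was handed in at about 27 s of the 102 s allowed.

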